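# Hold the torch for a look into the tipped bucket

## Task

Draw the torch out of its sloping steel holder along the slope, turn it level and hold it up in front of the open mouth of the tipped bucket, so that it shines straight in: on the middle line of the bucket, squarely aimed, with the lens about 10 cm outside the mouth. Keep holding it there, in the air and still, when you finish; do not touch the bucket, and leave the brush in its holder and the carton, tape and tin where they are.

Things in the scene. Friction and masses are not known exactly. Their poses are not given: they have to be found in the camera images.
- torch_center (a point): Black torch (flashlight), 240 mm long, 220 g +-30 %: round barrel 32 mm in diameter, 205 mm long, then a head flaring to 48 mm. Point half-way along, on the axis, near the balance point. x axis: along it, out of the lens; roll about x is free. It starts in a holder, tail down, x rising 40 deg, centre 35 mm beyond the socket mouth; barrel free to grip from -25 to +80 mm along x.
- torch_lens (a point): Centre of the torch's lens, 120 mm ahead of its centre along the torch's x axis.
- torch_tail (a point): Centre of the torch's tail end, 120 mm behind its centre.
- torch_holder: Fixed steel holder of the torch (on the robot's right, the inner or the outer of two): base plate 150 x 80 x 6 mm with a closed-bottomed square tube rising at 40 deg towards its own +x (away from the robot). Origin on the table, 10 mm ahead of the plate's middle; z up. The torch's centre stands at x 32, y 0, z 112 mm in this frame.
- torch_holder_socket (a point): Mouth of the torch holder's tube, on the torch's axis; axes as the holder's. Tube 85 mm deep along the slope, 35 mm square inside, 42 mm outside, so the 32 mm barrel slides out along the slope. A tongue 16 mm wide runs on 45 mm beyond the mouth under the barrel; closed fingers pass either side of it.
- brush_holder: The other holder, the same in all sizes, with the brush in it. Origin and axes as for the torch's holder.
- brush_center (a point): Flat paint brush, not to be moved, in the other holder: wooden handle 160 mm long, 30 x 32 mm, then ferrule and grey bristles 56 mm wide, 80 mm long. Point on its axis 120 mm from either end; x axis towards the bristles, rising 40 deg.
- bucket_mouth (a point): Centre of the open mouth of a white bucket lying on its side on the robot's left, fixed by timber chocks, steel bits inside. 200 mm in diameter, 220 mm long; middle line level, 100 mm above the table. y axis: level, along the middle line INTO the bucket (the mouth faces -y, roughly to the robot's right); x across the mouth; z up.
- carton: Loose open cardboard carton, 130 x 100 x 60 mm high, not to be moved; origin at the middle of its underside.
- tape: Loose roll of grey tape lying flat, 100 mm in diameter, 48 mm high, not to be moved; origin at the middle of its underside.
- tin_center (a point): Loose closed tin, 74 mm in diameter, 100 mm high, not to be moved; point at its centre.
There are look-alikes about, which are no part of the job. Leave any red look-alike of the brush_holder alone.

How it is judged (in metres and radians):
On the way:
1. the torch is in the grip, its tail drawn clear of the socket, not touching the holder (contact force between torch and the fingers above 1 N and z of torch_tail in the frame of torch_holder_socket above 0.005 m and height (world z) of torch_center above 0.16 m and contact force between torch and torch_holder below 0.3 N), for 0.1 s.
At the end, for the whole second after the job is handed in: Torch held still by the fingers alone, touching nothing else, tail over 35 mm above the table; level within 15 deg; axis within 17 deg of the bucket's middle line, lens towards the bucket; lens 50 to 150 mm outside the mouth and within 45 mm of the middle line sideways and in height (contact force between torch and the fingers above 1 N and contact force between torch and torch_holder below 0.3 N and contact force between torch and brush_holder below 0.3 N and contact force between torch and bucket below 0.3 N and contact force between torch and carton below 0.3 N and contact force between torch and tape below 0.3 N and contact force between torch and tin below 0.3 N and contact force between torch and brush below 0.3 N and angle between torch_center's own x axis and vertical between 1.31 and 1.83 rad and angle between the x axis of torch_center and the y axis of bucket_mouth, either way round below 0.3 rad and y of torch_lens in the frame of bucket_mouth between -0.15 and -0.05 m and y of torch_tail in the frame of bucket_mouth below -0.25 m and height (world z) of torch_tail above 0.035 m and x of torch_lens in the frame of bucket_mouth between -0.045 and 0.045 m and z of torch_lens in the frame of bucket_mouth between -0.045 and 0.045 m and linear speed of torch below 0.03 m/s and angular speed of torch below 0.2 rad/s); the arm keeps its last pose, push and grip.
It fails at once if the arm or the torch knocks the bucket (over 2 N) (contact force between any of the arm, the fingers, torch and bucket above 2 N).
It fails at once if the carton is moved more than 30 mm (distance of carton from where it was at the start of the episode above 0.03 m).
It fails at once if the roll of tape is moved more than 30 mm (distance of tape from where it was at the start of the episode above 0.03 m).
It fails at once if the tin is moved more than 30 mm (distance of tin_center from where it was at the start of the episode above 0.03 m).
It fails at once if the brush is moved more than 30 mm (distance of brush_center from where it was at the start of the episode above 0.03 m).
It also fails if it takes over 42 s, if anything falls off the work surface, if the arm or the gripper's body presses on something with over 40 N, if the wrist force passes 120 N, or if a joint passes its speed limit or range.

## Robot

A 6-joint arm with a two-finger parallel gripper is mounted at the origin on the work surface. World frame = base frame: x ahead of the robot, y to its left, z up, the work surface at z = 0. Lengths are in mm, angles in rad, forces in N, time in s.
With the tool pointing down it reaches from about 325 to 875 mm from the base axis. Payload 4.4 kg.
Tool frame: the origin (TCP) lies on the centre line of the jaws, within the pads' length; the fingertips stand ahead of it and the grasp point (between the pads) lies 6 mm ahead of it (ctrl.tcp_to_tips is the z of the fingertips in the tool frame, in mm); z points along the fingers, y is the direction in which the jaws open and shut (so a half turn about z gives the same grasp; the last joint's range is limited). The gripper opens to 85 mm and grips with 20 to 120 N. Pads are 22 mm wide; open, the fingers measure 114 mm over their backs; the gripper's body (76 mm by 85 mm) begins 54 mm behind the grasp point. The pads swing forward as they close: fully open they stand 13 mm farther back than shut.
Start: joints at [1.03, 0.207, 1.542, -0, 1.393, -0.15], TCP at [219.043, 531.646, 256.282] pointing down, gripper open.
Joint ranges: [-2.73, 2.73], [-0.86, 2.22], [0.23, 2.46], [-1.11, 4.25], [0.08, 2.63], [-2.82, 2.82]. Speed limits (rad/s): [2.79, 2.79, 3.14, 3.14, 3.14, 3.14].

## Interface

Orientations are given as a 3x3 rotation matrix whose columns are the frame's x, y, z axes.
In Python, from plant import ctrl, sensors, optics gives the robot as it stands. Calls block until the motion is done:
- ctrl.move_ptp(position, orientation): joint-space move of the TCP to a pose.
- ctrl.move_l(position, rot=None, vel=150, threshold=None): straight line of the TCP; rot=None keeps the orientation; vel is the mean speed in mm/s. With threshold (N) it stops when the force on the tool has changed by that much, and returns True; else False.
- ctrl.set_joints(angles): joint-space move.
- ctrl.gripper_to(opening, force=None): finger opening in mm; force is the grip in N (None keeps the last); returns when the fingers have stopped.
- ctrl.hold(seconds).
- ctrl.solve_ik(position, orientation): joint angles nearest the present ones, or None.
- sensors.read_state(): the state.
- optics.grab_frame(name): name is "scene" or "top" or "wrist"; returns (picture, depth): 400x640x3 uint8, red, green, blue; 400x640 float32, mm along the optical axis (not along the pixel's ray), 0 where there is no reading.
- optics.camera_params(name): a dict with "mtx" (3x3 intrinsics, pixels), "R" (3x3) and "t" (3): a world point X has camera coordinates R X + t; the wrist camera has in their place "T_tool_cam" (4x4, takes a point from camera to tool coordinates, whose origin is the TCP and whose axes are the flange's). Camera axes: x right, y down, z forward; pixel columns grow to the right and rows downward; lengths in mm; the calibration is good to about 2 mm. A picture is of the moment at which its call begins: read the wrist's pose just before it. camera_params takes no time and is no camera call.
A pose or a line that the arm cannot do raises ctrl.MotionError and nothing moves.
- ctrl.finish_job(): hands the job in, once; it reports no verdict.
The state is a dict: "t": time; "q": joint angles; "qvel": joint speeds; "tau": joint torques, N m; "eef_pos": TCP position; "eef_rot": TCP orientation; "force": force on the tool from outside, world axes, zero at the start; "wrist_torque": the same for the moment, N m; "grip_width": finger opening in mm.
Only numpy, scipy, OpenCV 4.12 (cv2) and the standard library are available. Lean on these libraries where they do the work, as an engineer would, in place of code of your own. Each camera call takes 0.05 s, during which the arm holds its last target. There are 200 camera calls.

## Working session

There is one attempt and no reset: what is moved stays moved. The work goes in short steps, each a Python script; the robot and the scene stay as the last script left them, time stands still between calls to the robot, and variables do not carry over. Pictures are saved under pics/ and viewed, about 8 in all and at most 12, crops included, and the job is handed in when it is done.

```bash
ls; mkdir -p pics; python3 - <<'E'
from plant import ctrl, sensors, optics
import cv2, numpy as np
for n in("scene","top"):
    p,d=optics.grab_frame(n); cv2.imwrite(f"pics/{n}0.png",p[:,:,::-1]); np.savez(f"{n}0.npz",p=p,d=d)
    c=optics.camera_params(n); print(n,c["mtx"].tolist(),np.round(c["R"],3).tolist(),np.round(c["t"],1), "cam",np.round(-c["R"].T@c["t"]), (d>0).mean())
print(sensors.read_state()["t"],ctrl.tcp_to_tips)
E
```

```text
pics
scene [[444.16877217535176, 0.0, 315.0255238281579], [0.0, 444.16877217535176, 194.2186946910769], [0.0, 0.0, 1.0]] [[0.468, 0.884, -0.018], [0.653, -0.359, -0.667], [-0.596, 0.3, -0.745]] [-295.6 -240.4 1598.5] cam [1247. -305. 1026.] 0.9959453125
top [[428.2406817740214, 0.0, 321.09401564770184], [0.0, 428.2406817740214, 199.4880929534648], [0.0, 0.0, 1.0]] [[-0.026, -1.0, -0.011], [-0.996, 0.027, -0.084], [0.085, 0.009, -0.996]] [  65.3  556.6 1368.4] cam [ 440.   38. 1411.] 0.99612890625
0.1 25.0
```

View pics/scene0.png

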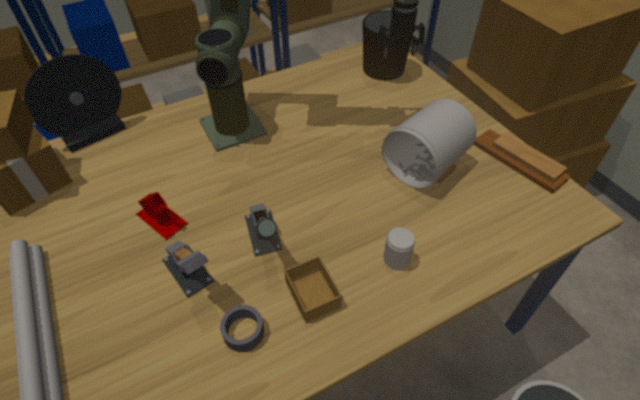

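View pics/top0.png

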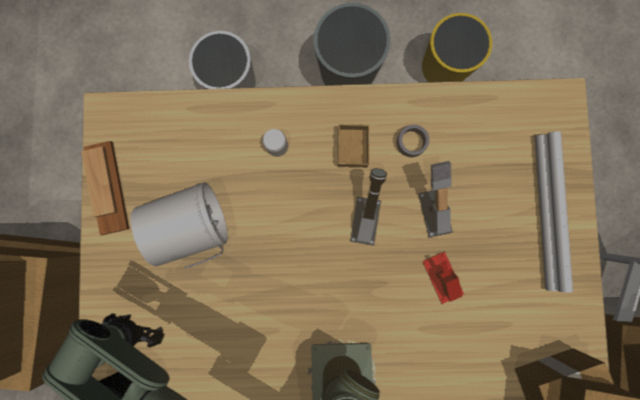

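Top view: the torch is in the inner holder (head ≈ (378,176), plate ≈ (366,225)). The brush is in the outer holder ≈ (438,205), with a red decoy at (443,277). The bucket is at (180,225) with its mouth facing right. The carton is at (352,146), the tape at (412,141) and the tin at (275,142).

```bash
cat > h.py <<'E'
import numpy as np, cv2
from plant import ctrl, sensors, optics
def cloud(n,d,c=None):
    c=c or optics.camera_params(n); v,u=np.indices(d.shape); K=c["mtx"]
    P=np.stack([(u-K[0,2])/K[0,0]*d,(v-K[1,2])/K[1,1]*d,d],-1)
    W=(P-c["t"])@c["R"]; W[d<=0]=np.nan
    return W
def rect(p2):
    (c,s,a)=cv2.minAreaRect(p2.astype(np.float32)); return np.round(c,1),np.round(s,1),round(a,1)
E
python3 - <<'E'
from h import *
np.set_printoptions(suppress=True,precision=1)
for n in("top","scene"):
    z=np.load(n+"0.npz");p,d=z["p"].astype(int),z["d"];W=cloud(n,d);X,Y,Z=W[...,0],W[...,1],W[...,2]
    print(n,"table z",np.nanmedian(Z[(abs(X-500)<80)&(abs(Y-150)<60)]), np.nanstd(Z[(abs(X-480)<20)&(abs(Y-150)<30)]))
    # coarse components above the table in working area
    m=((Z>20)&(X>250)&(X<850)&(Y>-350)&(Y<560)).astype(np.uint8)
    k,l,s,c=cv2.connectedComponentsWithStats(m)
    for i in range(1,k):
        if s[i,4]>60:
            q=W[l==i]; print(i,s[i],"min",q.min(0),"max",q.max(0),"mean",q.mean(0),p[l==i].mean(0),rect(q[:,:2]))
    np.savez(n+"_w.npz",W=W,l=l)
E
```

```text
top table z 0.03592323890917121 2.9909106218197925
1 [338 124  32  43 395] min [ 663.  -110.1   20.1] max [798.   -6.9  65.9] mean [731.  -62.2  48.8] [107.   87.4  59. ] (array([731.2, -58.8]), array([ 99.6, 133.7]), 87.9)
2 [398 125  32  31 431] min [ 692.7 -304.1   20.9] max [ 791.3 -204.8   54.9] mean [ 741.9 -253.8   43.5] [97.8 90.5 85.6] (array([ 742.1, -254. ]), array([98.1, 97. ]), 82.1)
3 [263 129  25  27 517] min [706.4 155.2  21.9] max [777.3 227.2 107.1] mean [737.4 188.5  90.3] [146.6 143.1 139.4] (array([742.2, 190.8]), array([70.6, 72.2]), 29.1)
4 [ 430  161   22   73 1209] min [ 439.3 -349.6   20.1] max [ 646.4 -270.6  199.8] mean [ 549.1 -310.8  127.1] [107.4  97.3  88.2] (array([ 542. , -316.2]), array([206.3,  57. ]), 11.1)
5 [358 168  29  75 976] min [ 416.9 -140.8   26.2] max [633.4 -62.6 210.2] mean [526.2 -99.7 129. ] [81.9 76.4 68.5] (array([ 526.6, -101.9]), array([ 46.8, 216.3]), 80.1)
6 [ 142  183   86   83 4765] min [365.3 345.   20. ] max [613.2 559.9 206.6] mean [481.  458.5 167.2] [146.5 143.4 140.1] (array([475.6, 475.1]), array([220.5, 219.5]), 17.5)
[... 1093 characters left out ...]
10 [384 228  31  39 960] min [711.6 154.8  20.2] max [783.5 225.5 105. ] mean [756.  181.6  79.1] [117.7 112.1 103.5] (array([748.7, 189.6]), array([70.5, 70.9]), 17.3)
11 [167 241  42  36 790] min [ 437.2 -349.9   20.3] max [ 648.9 -270.7  197.3] mean [ 569.5 -313.3  140.3] [86.  78.2 71.9] (array([ 541.3, -316.6]), array([211.2,  55.3]), 11.4)
12 [ 284  256   59   64 1078] min [ 663.4 -111.6   20. ] max [800.2  -6.8  64.2] mean [734.1 -58.3  44.5] [83.8 65.  35.1] (array([731.3, -58.3]), array([101.2, 133.6]), 87.3)
13 [221 305  43  45 940] min [ 693.  -303.9   20.1] max [ 793.8 -205.    54.4] mean [ 747.4 -254.8   41.8] [68.1 63.9 63.8] (array([ 744.6, -254.1]), array([98.9, 99.1]), 13.5)
```

```bash
python3 - <<'E'
from h import *
from scipy.optimize import least_squares
np.set_printoptions(suppress=True,precision=2)
# torch axis: cylinder fit to barrel+head, slope fixed 40deg, z fixed via centre z 112
Q=[]
for n,i in(("top",5),("scene",9)):
    z=np.load(n+"_w.npz");W=z["W"][z["l"]==i];p=np.load(n+"0.npz")["p"][z["l"]==i].astype(int)
    a=np.radians(10);e=np.array([np.cos(a),np.sin(a)])
    s=(W[:,:2]-[526,-100])@e; print(n,"s range",s.min(),s.max())
    Q.append(W)
z40=np.radians(40)
def res(v,q):
    x,y,yaw=v; dr=np.array([np.cos(z40)*np.cos(yaw),np.cos(z40)*np.sin(yaw),np.sin(z40)])
    w=q-[x,y,112.]; s=w@dr; r=np.linalg.norm(w-np.outer(s,dr),axis=1); return s,r
best=None
for nm,q in(("top",Q[0]),("scene",Q[1]),("both",np.vstack(Q))):
  v=np.array([530,-100,.17])
  for it in range(6):
    s,r=res(v,q); k=(s>-22)&(s<75)&(r<30); k2=k&(r<26 if it<3 else r<20)
    v=least_squares(lambda v:res(v,q[k2])[1]-16,v,loss='soft_l1',f_scale=3).x
  s,r=res(v,q);k=(s>-22)&(s<75)&(r<22); print(nm,v[:2],np.degrees(v[2]),k.sum(),"rms",np.std(r[k]-16),"smax",np.percentile(s[r<26],[98,99.5]))
# bucket
z=np.load("top_w.npz");q0=z["W"][z["l"]==6];q=q0[(q0[:,2]>130)]
def fb(v,q):
    x,y,yaw,r0,k=v; dr=np.array([np.cos(yaw),np.sin(yaw),0]);w=q-[x,y,100];s=w@dr
    return s,np.linalg.norm(w-np.outer(s,dr),axis=1)-r0-k*s
# x fixed along nominal: param y ignored by fixing point on line through x
v=least_squares(lambda u:fb([u[0],458,u[1],u[2],u[3]],q)[1],[481,1.8,100,0],loss='soft_l1',f_scale=3)
print("bucket",v.x,np.degrees(v.x[1]),"med|r|",np.median(abs(v.fun)))
V=[v.x[0],458,*v.x[1:]]
for n,i in(("top",6),("scene",5)):
    z=np.load(n+"_w.npz");g=z["W"][z["l"]==i];s,r=fb(V,g)
    k=(abs(r)<10);print(n,"s extent",np.percentile(s[k],[.1,.5,1,2,98,99.5]),np.mean(k),np.median(r[k]))
    print(np.histogram(s[k],bins=np.arange(-140,150,10)))
    m=k&(s<np.percentile(s[k],.5)+8);print("rim mean r",np.mean(r[m])+V[3]+V[4]*s[m].mean(),g[m].mean(0))
E
```

```text
top s range -107.56773735357976 103.21062393855416
scene s range -108.17108060568651 104.65987178568467
top [ 527.85 -101.45] -11.233144303909013 284 rms 1.7849246116641433 smax [121.25 122.18]
scene [ 528.38 -100.28] -10.881950855142726 57 rms 0.3310991579359926 smax [123.64 124.71]
both [ 528.06 -101.15] -11.501131368013903 340 rms 1.6598279909499205 smax [122.81 124.21]
bucket [493.73   1.88  98.37  -0.02] 107.57211710594599 med|r| 1.3341997777220183
top s extent [-87.6  -86.83 -86.52 -85.09 114.76 124.86] 0.9781741867785939 -0.17678256540339965
(array([  0,   0,   0,   0,   0, 254, 319, 305, 262, 231, 229, 213, 227,
       215, 224, 217, 225, 220, 208, 232, 221, 218, 200, 166, 127,  95,
        50,   3]), array([-140, -130, -120, -110, -100,  -90,  -80,  -70,  -60,  -50,  -40,
        -30,  -20,  -10,    0,   10,   20,   30,   40,   50,   60,   70,
         80,   90,  100,  110,  120,  130,  140]))
rim mean r 98.27512093032426 [515.96 377.47 140.82]
scene s extent [-89.02 -87.97 -87.15 -86.13  95.95 110.69] 0.9115958668197475 -1.0069415638857375
(array([  0,   0,   0,   0,   2, 290, 274, 273, 240, 249, 231, 243, 226,
       223, 216, 197, 214, 188, 194, 182, 158, 155,  92,  64,  35,  20,
         4,   0]), array([-140, -130, -120, -110, -100,  -90,  -80,  -70,  -60,  -50,  -40,
        -30,  -20,  -10,    0,   10,   20,   30,   40,   50,   60,   70,
         80,   90,  100,  110,  120,  130,  140]))
rim mean r 97.9520080074033 [528.9  380.49 130.87]
```

```bash
cat >> h.py <<'E'
C=np.array([528.,-101.,112.]); YAW=np.radians(-11.3); E=np.radians(40)
MOUTH=np.array([520.,375.,100.]); BYAW=np.radians(107.6)
def frame(yaw,el,f):   # tool frame gripping a torch with x at yaw/elevation; f=+-1 flip; z is perpendicular, below
    e=np.array([np.cos(yaw),np.sin(yaw),0]);u=np.array([0,0,1.])
    tx=np.cos(el)*e+np.sin(el)*u; a=np.sin(el)*e-np.cos(el)*u
    return np.column_stack([f*tx,np.cross(a,f*tx),a]),tx,a
G=12.
def tcp(center,yaw,el,f,back=0,s=None):
    R,tx,a=frame(yaw,el,f); return center+tx*(G if s is None else s)-a*(6+back),R
E
python3 - <<'E'
from h import *
np.set_printoptions(suppress=True,precision=2)
st=sensors.read_state();R0=st["eef_rot"];print(R0)
print("up",ctrl.solve_ik(st["eef_pos"]+[0,0,150],R0))
_,tx,a=frame(YAW,E,1);b=np.array([np.cos(BYAW),np.sin(BYAW),0])
for f in(1,-1):
    for n,A in(("stand",tcp(C,YAW,E,f,130)),("grasp",tcp(C,YAW,E,f)),("drawn",tcp(C+130*tx,YAW,E,f)),("lift",tcp(C+130*tx+[0,0,60],YAW,E,f)),("mid",tcp(np.array([590,0,260.]),np.radians(48),E/2,f)),("pre",tcp(MOUTH-240*b+[0,0,120],BYAW,0,f)),("goal",tcp(MOUTH-220*b,BYAW,0,f))):
        q=ctrl.solve_ik(*A);print(f,n,A[0],q)
print(optics.camera_params("wrist"))
E
```

```text
[[-0.92  0.38 -0.  ]
 [ 0.38  0.92 -0.  ]
 [ 0.   -0.   -1.  ]]
up [ 1.03  0.14  1.32  0.    1.69 -0.15]
1 stand [451.29 -85.67 223.9 ] [-0.5  -0.41  2.32  0.35  0.59  1.04]
1 grasp [ 533.23 -102.05  124.31] [-0.43  0.04  2.22  0.65  0.25  0.76]
1 drawn [ 630.89 -121.56  207.87] [-0.38  0.09  1.94  0.28  0.44  1.18]
1 lift [ 630.89 -121.56  267.87] [-0.38  0.01  1.89  0.22  0.57  1.25]
1 mid [596.17   6.85 269.74] [-0.29  0.12  1.65  0.33  1.23  0.36]
1 pre [588.94 157.67 226.  ] [ 0.12  0.3   1.48 -0.    1.35 -0.19]
1 goal [582.89 176.74 106.  ] [ 0.15  0.43  1.58 -0.    1.13 -0.15]
-1 stand [451.29 -85.67 223.9 ] [-0.5  -0.41  2.32  0.35  0.59 -2.11]
-1 grasp [ 533.23 -102.05  124.31] [-0.43  0.04  2.22  0.65  0.25 -2.39]
-1 drawn [ 630.89 -121.56  207.87] [-0.38  0.09  1.94  0.28  0.44 -1.96]
-1 lift [ 630.89 -121.56  267.87] [-0.38  0.01  1.89  0.22  0.57 -1.89]
-1 mid [596.17   6.85 269.74] [-0.29  0.12  1.65  0.33  1.23 -2.79]
-1 pre [588.94 157.67 226.  ] None
-1 goal [582.89 176.74 106.  ] None
{'mtx': array([[302.55,   0.  , 315.8 ],
       [  0.  , 302.55, 196.12],
       [  0.  ,   0.  ,   1.  ]]), 'T_tool_cam': array([[   0.  ,   -0.95,   -0.32,   81.01],
       [   1.  ,    0.  ,    0.  ,    1.08],
       [  -0.  ,   -0.32,    0.95, -118.47],
       [   0.  ,    0.  ,    0.  ,    1.  ]])}
```

```bash
python3 - <<'E'
from h import *
st=sensors.read_state()
ctrl.move_l(st["eef_pos"]+[0,0,150],vel=250)
ctrl.move_ptp(*tcp(C,YAW,E,1,130))
s=sensors.read_state();p,d=optics.grab_frame("wrist");cv2.imwrite("pics/w1.png",p[:,:,::-1])
T=np.eye(4);T[:3,:3]=s["eef_rot"];T[:3,3]=s["eef_pos"];M=T@optics.camera_params("wrist")["T_tool_cam"]
c=dict(mtx=optics.camera_params("wrist")["mtx"],R=M[:3,:3].T,t=-M[:3,:3].T@M[:3,3])
W=cloud("w",d,c);np.savez("w1.npz",p=p,d=d,W=W,**{k:c[k] for k in("R","t")})
print(s["t"],s["eef_pos"],tcp(C,YAW,E,1,130)[0])
from scipy.optimize import least_squares
q=W[(d>0)];
def res(v,q):
    dr=np.array([np.cos(E)*np.cos(v[2]),np.cos(E)*np.sin(v[2]),np.sin(E)]);w=q-[v[0],v[1],112.+v[3]];s=w@dr
    return s,np.linalg.norm(w-np.outer(s,dr),axis=1)
v=np.array([*C[:2],YAW,0])
for it in range(6):
    s_,r=res(v,q);k=(s_>-25)&(s_<78)&(r<(24 if it<3 else 20))&(r>10)
    u=least_squares(lambda u:res([v[0]+0,u[0],u[1],u[2]],q[k])[1]-16,[v[1],v[2],v[3]],loss='soft_l1',f_scale=2).x;v=np.array([v[0],*u])
s_,r=res(v,q);k=(s_>-25)&(s_<78)&(r<20);print(v,np.degrees(v[2]),k.sum(),np.std(r[k]))
k=(r<26)&(r>3)&(s_>0);print("lens end",np.percentile(s_[k],[95,99,99.8]))
E
```

```text
3.275 [451.75598746 -85.42659087 224.41076276] [451.2898674  -85.67180296 223.89549558]
[ 5.28000000e+02 -9.91830858e+01 -1.91584417e-01 -6.12866224e-01] -10.976978534254267 4357 0.5596970210934614
lens end [118.42680719 121.41406741 121.97981782]
```

View pics/w1.png

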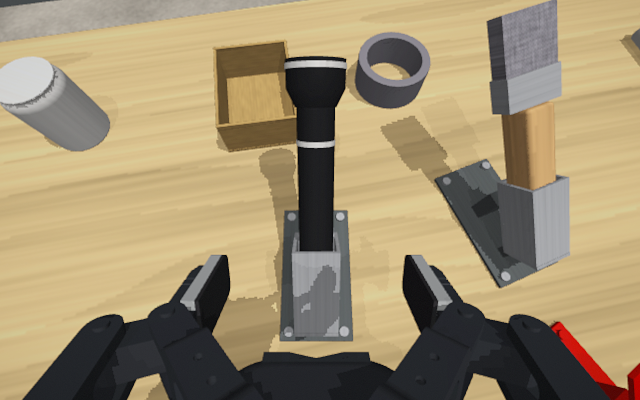

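The wrist view shows the torch barrel at column 316, centred between the open jaws. It lies in the plain holder (tube mouth ≈ (316,250)), with the brush holder well off to the right. The close-up fit agrees with the first one within 2 mm.

```bash
sed -i 's/^C=.*/C=np.array([528.,-99.8,111.6]); YAW=np.radians(-11.1); E=np.radians(40)/' h.py; python3 - <<'E'
from h import *
np.set_printoptions(suppress=True,precision=2)
P,R=tcp(C,YAW,E,1)
print("contact",ctrl.move_l(P,R,vel=90,threshold=12))
s=sensors.read_state();print(s["t"],s["eef_pos"]-P,s["force"],s["q"])
ctrl.gripper_to(20,force=60);ctrl.hold(.2)
s=sensors.read_state();print(s["t"],s["grip_width"],s["force"])
E
```

```text
contact False
4.925 [ 0.05 -0.04  0.35] [-0.06  0.93  0.99] [-0.43  0.04  2.22  0.66  0.25  0.75]
5.675 30.246691987468488 [-5.19  1.38  5.05]
```

```bash
python3 - <<'E'
from h import *
np.set_printoptions(suppress=True,precision=2)
_,tx,a=frame(YAW,E,1)
for D in(20,60,100,135):
    hit=ctrl.move_l(tcp(C+D*tx,YAW,E,1)[0],vel=70,threshold=35)
    s=sensors.read_state();print(D,hit,s["t"],s["force"],s["wrist_torque"],s["grip_width"])
    if hit:break
else:
    ctrl.move_l(tcp(C+D*tx+[0,0,40],YAW,E,1)[0],vel=100);ctrl.hold(.2)
s=sensors.read_state();print(s["t"],s["force"],s["grip_width"],s["eef_pos"])
p,d=optics.grab_frame("scene");cv2.imwrite("pics/s2.png",p[:,:,::-1])
E
```

```text
20 False 6.1083 [-6.28  1.11  0.98] [0.18 0.99 0.04] 30.121872935517136
60 False 6.8333 [-1.12  0.52 -0.42] [0.1  0.51 0.01] 30.21082743073518
100 False 7.5583 [ 0.21  0.28 -2.3 ] [ 0.05  0.58 -0.01] 30.375087273163455
135 False 8.2083 [-0.04 -0.03 -2.23] [0.13 0.52 0.01] 30.442937857469023
8.9583 [ 0.48  0.2  -3.43] 30.687792260041945 [ 634.   -120.51  249.17]
```

View pics/s2.png

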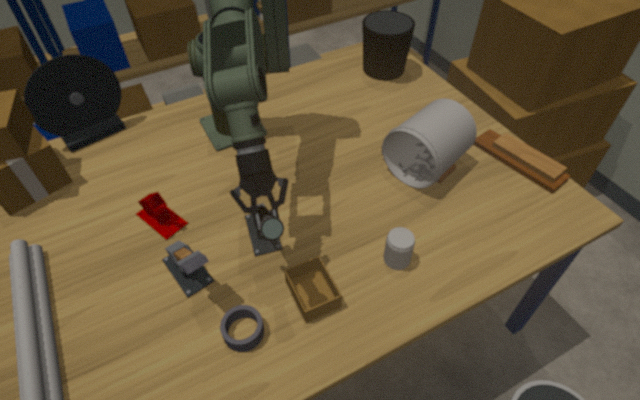

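The torch is out of the holder and held in the jaws (head ≈ (272,229)), and everything else is still in place. Next I swing it over to the bucket.

```bash
python3 - <<'E'
from h import *
np.set_printoptions(suppress=True,precision=2)
b=np.array([np.cos(BYAW),np.sin(BYAW),0])
ctrl.move_ptp(*tcp(np.array([590,0,270.]),np.radians(48),E/2,1))
ctrl.move_ptp(*tcp(MOUTH-240*b+[0,0,130],BYAW,0,1))
ctrl.move_l(*tcp(MOUTH-240*b,BYAW,0,1),vel=100,threshold=15)
ctrl.move_l(*tcp(MOUTH-220*b,BYAW,0,1),vel=50,threshold=15);ctrl.hold(.5)
s=sensors.read_state();print(s["t"],s["force"],s["grip_width"],s["eef_pos"])
for n in("top","scene"):
    p,d=optics.grab_frame(n);cv2.imwrite(f"pics/{n}3.png",p[:,:,::-1]);W=cloud(n,d)
    q=W[(d>0)]; w=q-MOUTH; y=w@b; x=w@np.array([b[1],-b[0],0]); z=w[:,2]
    k=(y<-60)&(y>-380)&(abs(x)<60)&(z>-60)&(z<28)   # below gripper body
    for lo,hi in((-130,-85),(-185,-140),(-345,-270)):
        m=k&(y>lo)&(y<hi); print(n,lo,hi,m.sum(),"x",np.percentile(x[m],[2,50,98]),"z",np.percentile(z[m],[2,50,98]),"ymin/max",y[m].min(),y[m].max()) if m.sum()>5 else print(n,lo,m.sum())
s=sensors.read_state();p,d=optics.grab_frame("wrist");cv2.imwrite("pics/w3.png",p[:,:,::-1])
cv2.imwrite("pics/m3.png",np.vstack([cv2.resize(cv2.imread("pics/top3.png")[100:300,100:420],(640,400)),cv2.imread("pics/w3.png")])[:, :][:600])
E
```

```text
13.0167 [ 0.45 -0.84 -3.05] 30.319854455086347 [582.93 176.6  105.97]
top -130 -85 12 x [-23.85 -16.62  -6.15] z [-4.77 10.18 21.47] ymin/max -129.5548935224342 -123.04439277051459
top -185 -140 65 x [-17.    -9.14   2.15] z [-1.77 12.3  19.9 ] ymin/max -174.9428001670824 -140.02910374054906
top -345 -270 235 x [-16.05  -2.83  14.14] z [-0.24 11.75 18.84] ymin/max -339.94876853188475 -270.28630733796444
scene -130 -85 160 x [-14.58   9.81  23.07] z [-5.83 17.29 25.3 ] ymin/max -129.94288170722314 -99.06259956689657
scene -185 -140 17 x [ 3.02 11.11 15.08] z [ 2.86  9.79 16.62] ymin/max -176.29575598555377 -140.3726168783622
scene -345 -270 326 x [-12.21   6.22  16.31] z [-9.24 10.35 17.18] ymin/max -341.34643272490916 -270.12409773479095
```

View pics/m3.png

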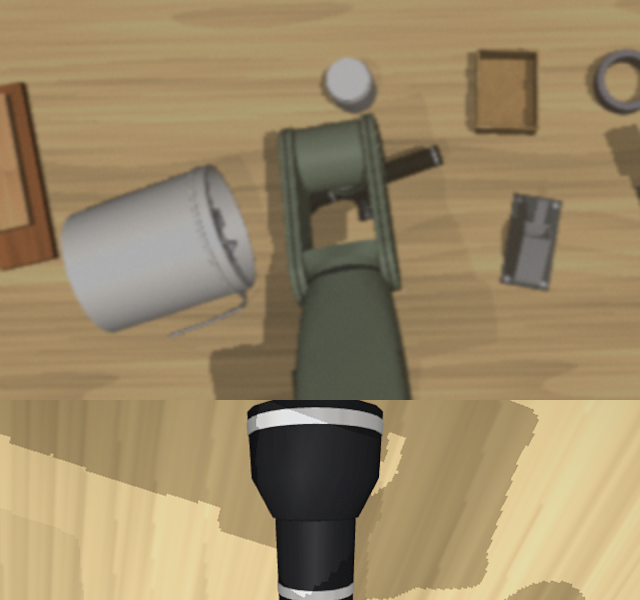

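View pics/scene3.png

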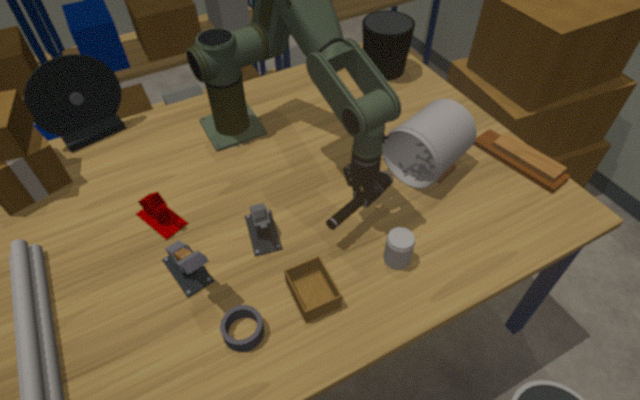

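The top view shows the torch tail at (437,155), with its axis in line with the bucket. The wrist view shows the head straight ahead in the jaws. The depth readings put the lens 99 mm outside the mouth and the tail 341 mm outside, with both ends within about 2 mm of the middle-line height. I'm handing it in.

```bash
python3 -c "
from h import *
ctrl.finish_job();s=sensors.read_state();print(s['t'],s['grip_width'])"
```

```text
the job is handed in; nothing more can be done
the job is handed in; nothing more can be done
```

I drew the torch out along its 40° slope, turned it level and left it held still in front of the bucket mouth. I handed the job in at about 13 s; the hand-in gives no verdict.

- **Aim:** My last depth check put the lens about 99 mm outside the mouth and the tail about 341 mm outside. Both ends were within about 2 mm of the middle-line height. The sideways position looked within about 5 mm, but the arm hides part of the torch in both views.
- **Grip:** The jaws read about 30 mm on the 32 mm barrel. The last force reading was 3.05 N downward, in line with the torch's weight plus a little offset.
- **Surroundings:** No force stop tripped, and in the pictures the brush, carton, tape, tin and bucket look unmoved. No check failed or disagreed.

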